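Draw the wick-pin plate from the candle mould and hold it level

ROBOT

A 6-joint arm with a two-finger parallel gripper is mounted at the origin on the work surface; the furniture and walls round the work are solid. World frame = base frame: x ahead of the robot, y to its left, z up, the work surface at z = 0. Lengths are in m, angles in rad, forces in N, time in s.
With the tool pointing down it reaches from about 0.3 to 0.875 m from the base axis. Payload 6.4 kg.
Tool frame: the origin (TCP) lies midway between the tips of the shut fingers; the grasp point (between the pads) lies 19 mm behind it (arm.grip_depth is the distance from the TCP to the grasp point, in m); z points along the fingers, y is the line along which they close (so a half turn about z gives the same grasp; the last joint's range is limited). The gripper opens to 88 mm and grips with 3 to 60 N. Pads are 18 mm wide; open, the fingers measure 123 mm over their backs; the gripper's body (75 mm by 187 mm) begins 45 mm behind the grasp point.
Start: joints at [0.99, 0.181, 1.607, -0, 1.354, -0.206], TCP at [0.21, 0.535, 0.239] pointing down, gripper open.
Joint ranges: [-2.99, 2.99], [-0.89, 2.07], [0.3, 2.58], [-1.14, 4.28], [0, 2.63], [-3.12, 3.12]. Speed limits (rad/s): [2.57, 2.57, 3.01, 3.14, 3.14, 3.14].

INTERFACE

Orientations are given as a 3x3 rotation matrix whose columns are the frame's x, y, z axes.
In Python, from rig import arm gives the robot as it stands.
- The arm moves only by the tool move_arm, never from a script. Its argument "increments" is a list of rows, each a list of 5 numbers: the shift along the tool's x, y, z in shares of 1 m (1.0 is 1 m), then the turn about the tool's z in normalised numbers (1 is 120 degrees), then the finger opening in m, from 0 to 0.0881. A call has 1 to 12 rows; each row is the pose to reach, as a shift and turn from the pose commanded when the call began, along the tool's axes at that moment; what a row does not reach only later rows make up. A row lasts 1/12 s, in which the tool goes at most 41.7 mm and 7.16 degrees, less where a joint would pass 70% of its speed; a pose out of reach is approached as far as the arm can. Shift and turn numbers lie between -1 and 1, and a call with a number outside is refused. A call with a gripper value outside its range is refused whole. The fingers move at their own pace and stop on an object; the grip force is fixed at half the most. Time passes only in rows, so rows that repeat a pose let the fingers close. It gives the time, the measured TCP pose, the force, the opening and the grip force at its end, in the units of the state.
- arm.state(): the state, without advancing time (a new reading comes with each control period).
- arm.capture(name): name is "scene" or "top" or "wrist"; returns the picture (420x560x3 uint8, red, green, blue); there is no depth.
- arm.get_calibration(name): a dict with "vertical_fov" (degrees; the focal length in pixels is half the picture's height over the tangent of half this angle, whatever the lens; pixels are square), "cx", "cy" (the principal point, pixels), "T" (4x4, takes a point from camera to world coordinates). Camera axes: x right, y down, z forward; pixel columns grow to the right and rows downward; lengths in m; the calibration is good to about 2 mm. A picture is of the moment at which its call begins: read the wrist's pose just before it. get_calibration takes no time and is no camera call; for the wrist camera it gives the pose at the moment of the call.
- arm.hand_in(): hands the job in; it is judged then, once.
The state is a dict: "t": time; "joint_positions": joint angles; "qd": joint speeds; "effort": joint torques, N m; "position": TCP position; "tool_rot": TCP orientation; "force": force on the tool from outside, world axes, zero at the start; "wrist_torque": the same for the moment, N m; "finger_gap": opening from 0.0 (shut) to 1.0 (fully open); "grasp_force": force on a finger pad.
Only numpy, scipy, OpenCV 4.12 (cv2) and the standard library are available. Lean on these libraries where they do the work, as an engineer would, in place of code of your own. Each camera call takes 0.05 s, during which the arm holds its last target. There are 200 camera calls.

TASK

The wax has set: draw the pin plate out of the candle mould for inspection. Pick the wax scraper off the plate and lay it flat on the blue sheet clear of the mould without dropping it, and swing the keeper with the red knob fully off the plate; only then lift the plate level by the middle of its black handle until its pins hang about 8 cm above the mould. Finish while still holding it there over the mould, level and still, with the other things left where they are.

Things in the scene. Friction and masses are not known exactly. Their poses are not given: they have to be found in the camera images.
- mould: aluminium candle mould with six wax-filled round cavities: block 146 (x) x 246 mm (y), top face 58 mm above the blue sheet, on a 176 x 264 x 10 mm flange; cannot be moved. Origin on the sheet under the pin plate's middle; the block runs from y = -108 to +138 mm (the +y end is the keeper's ledge). Two brass hose tails on its +x side. The sheet right of it (world -y) is free.
- pin_plate: steel plate 136 (x) x 200 (y) x 8 mm, about 0.55 kg, lying on the mould, centred on its origin, same axes. Origin at the centre of its underside. Under it stand six 38 mm wick pins in the wax and, at y = +-78 mm, two 12 mm guide dowels, 42 mm long, in 14 mm holes of the mould: it comes out straight up only. Centre of mass under the middle of the handle.
- handle_grip (a point): middle of the black grip of the plate's bow handle: a bar 14 mm wide (x), 16 mm high, 70 mm long (along the plate's y), its middle 50 mm above the plate's underside, 108 mm above the sheet; the bow's 10 mm steel posts stand at y = +-50 mm. Grip it across its 14 mm here.
- dowel_tip (a point): point at the plate's centre, level with the lower tips of the guide dowels, 42 mm below the plate's underside (the lowest part of the pin plate)
- keeper (a joint): dark steel turn bar, 16 x 6 mm, reaching 46 mm from its pivot, that keeps the plate down. 0: points along the mould's -y, over the plate; turns towards the mould's -x (clockwise from above); off the plate at 1.57 rad, stop at 1.75. Light friction, stays as left. At value q the knob is at pivot + 38 mm x (-sin q, -cos q) in the mould's x, y.
- keeper_knob (a point): point on the axis of the keeper's upright round red knob: 14 mm across, its top 12 mm above this point and its foot 14 mm below it; the keeper bar's upper face is 18 mm below this point
- keeper_pivot (a point): the keeper's pivot on the mould's ledge, at mould x = 0, y = +122 mm, at the height of the keeper's lower face (67 mm above the sheet)
- scraper: wax scraper, red handle and steel blade, 202 mm long (y), 85 g, lying flat on the pin plate on the +x side of its handle. Origin at the middle of length and width, at its underside. Handle from y = -16 to +101 mm, 32 mm wide, 22 mm high; 60 mm wide blade at y = -101 to -52 mm, 10 mm above the underside. Grip it across the handle at y = +25 mm.
- pour_cup: translucent cup with yellow wax, 70 mm wide, 80 mm high, standing at the back left (bystander); origin at its foot
- pin_tin: closed dark flat tin, 78 x 102 x 28 mm, at the front left (bystander); origin at its foot
- milky_bottle: milky plastic bottle, 72 mm wide, 165 mm high, standing at the back right (bystander); origin at its foot
- hex_key: dark L-shaped hexagon key, 38 x 109 x 7 mm, lying left of the mould (bystander); origin at its underside

How it is judged:
On the way:
1. the scraper lies flat on the blue sheet, let go and clear of the mould, and the keeper is swung off the plate, while the plate still sits on the mould (height (world z) of scraper below 0.012 m and angle between scraper's own z axis and vertical below 0.12 rad and contact force between scraper and the fingers below 0.05 N and contact force between scraper and mould below 0.05 N and value of joint keeper above 1.35 rad and z of pin_plate in the frame of mould below 0.062 m), for 0.1 s.
At the end, for the whole second after the job is handed in: Plate held in the fingers within 40 mm of the mould's middle, dowel tips 40-140 mm above its top, touching nothing else, level within 0.07 rad, still (15 mm/s, 0.08 rad/s); scraper let go, flat on the sheet clear of the mould; keeper beyond 1.35 rad (z of dowel_tip in the frame of mould between 0.098 and 0.198 m and horizontal distance between pin_plate and mould below 0.04 m and angle between pin_plate's own z axis and vertical below 0.07 rad and linear speed of pin_plate below 0.015 m/s and angular speed of pin_plate below 0.08 rad/s and contact force between pin_plate and the fingers above 2 N and contact force between each of pin_plate, scraper and mould below 0.05 N and contact force between pin_plate and scraper below 0.05 N and height (world z) of scraper below 0.012 m and angle between scraper's own z axis and vertical below 0.12 rad and contact force between scraper and the fingers below 0.05 N and value of joint keeper above 1.35 rad); the arm keeps its last pose, push and grip.
It fails at once if the pin plate is tilted by more than 0.2 rad (angle between pin_plate's own z axis and vertical above 0.2 rad).
It fails at once if the scraper is dropped or knocked off (moves faster than 0.6 m/s out of the fingers) (contact force between scraper and the fingers below 0.02 N and linear speed of scraper above 0.6 m/s).
It fails at once if the cup, tin, bottle or hexagon key is moved by more than 30 mm (distance of any of pour_cup, pin_tin, milky_bottle, hex_key from where it was at the start of the episode above 0.03 m).
It also fails if it takes over 59 s, if anything falls off the work surface, if the arm or the gripper's body presses on something with over 40 N, if the wrist force passes 120 N, or if a joint passes its speed limit or range.

## Working session

There is one attempt and no reset: what is moved stays moved. The work goes in short steps, Python scripts to look and compute and a tool call to move; the robot and the scene stay as the last step left them, time stands still between calls to the robot, and variables do not carry over. Pictures are saved under pics/ and viewed, at most 10 in all, crops included, and the job is handed in when it is done.

Besides the shell and the picture viewer there is one more tool, called after "Request:" as name([rows], argument=value, ...), one row to a line, values as JSON. move_arm: Moves the arm, as the interface text tells. Its arguments: {"type":"object","properties":{"increments":{"type":"array"}},"required":["increments"]}

```bash
mkdir -p pics; cat > h.py <<'E'
import numpy as np, cv2
from rig import arm
def K(n):
    c=arm.get_calibration(n); f=210/np.tan(np.radians(c["vertical_fov"])/2); return f,c["cx"],c["cy"],np.array(c["T"])
def ray(k,u,v):
    f,cx,cy,T=k; d=T[:3,:3]@np.array([(u-cx)/f,(v-cy)/f,1]); return T[:3,3],d/np.linalg.norm(d)
def onz(k,u,v,z):
    o,d=ray(k,u,v); return o+d*(z-o[2])/d[2]
def proj(k,p):
    f,cx,cy,T=k; q=T[:3,:3].T@(np.array(p)-T[:3,3]); return np.array([cx+f*q[0]/q[2],cy+f*q[1]/q[2]])
def tri(rays):
    A=np.zeros((3,3));b=np.zeros(3)
    for o,d in rays:
        M=np.eye(3)-np.outer(d,d);A+=M;b+=M@o
    p=np.linalg.solve(A,b); return p,[np.linalg.norm((np.eye(3)-np.outer(d,d))@(p-o)) for o,d in rays]
def snap(n,fn):
    k=K(n); im=arm.capture(n); cv2.imwrite("pics/"+fn,im[:,:,::-1]); return k,im
def red(im):
    h=cv2.cvtColor(im,cv2.COLOR_RGB2HSV); m=(((h[...,0]<8)|(h[...,0]>172))&(h[...,1]>130)&(h[...,2]>60)).astype(np.uint8)
    n,l,s,c=cv2.connectedComponentsWithStats(m); return l,[(i,s[i].tolist(),c[i].round(1).tolist()) for i in range(1,n) if s[i][4]>25]
E
python3 - <<'E'
from h import *
for n in("scene","top","wrist"):
    k,im=snap(n,n+"0.png"); print(n,k[0],k[3].round(3).tolist()); print(red(im)[1])
s=arm.state();print(s["t"],s["tool_rot"],s["force"])
a,b=[cv2.imread(f"pics/{n}0.png") for n in("scene","top")]
E
```

```text
scene 387.8045700404541 [[-0.022, -0.719, 0.695, -0.131], [-1.0, 0.009, -0.023, -0.047], [0.011, -0.695, -0.719, 0.796], [0.0, 0.0, 0.0, 1.0]]
[(4, [113, 70, 32, 25, 273], [128.9, 81.5]), (7, [141, 72, 24, 24, 247], [152.1, 84.9]), (25, [106, 97, 17, 17, 97], [112.7, 105.5]), (30, [137, 99, 9, 5, 27], [139.9, 101.4]), (39, [103, 108, 64, 79, 1442], [143.6, 155.0]), (41, [193, 108, 7, 33, 106], [195.8, 123.5]), (42, [180, 108, 51, 79, 1433], [211.5, 157.0]), (44, [113, 115, 16, 11, 88], [121.4, 119.4]), (65, [66, 144, 10, 9, 52], [70.0, 147.4]), (68, [55, 151, 20, 13, 86], [63.5, 158.0]), (73, [67, 165, 12, 8, 30], [72.3, 168.9]), (76, [54, 167, 13, 6, 32], [60.1, 169.4]), (81, [79, 171, 22, 10, 93], [88.4, 176.1]), (87, [106, 174, 26, 25, 212], [118.9, 186.6]), (91, [68, 185, 18, 16, 100], [76.9, 193.3]), (103, [31, 193, 15, 8, 56], [37.1, 196.3]), (119, [46, 203, 9, 12, 43], [49.8, 209.0]), (120, [85, 203, 25, 15, 130], [97.1, 210.5]), (124, [120, 203, 23, 24, 128], [132.7, 215.1]), (132, [225, 205, 45, 10, 351], [246.4, 208.8]), (144, [214, 216, 6, 10, 43], [216.6, 220.5]), (153, [
[... 2374 characters left out ...]
2.5]), (22, [320, 157, 7, 9, 29], [323.6, 161.0]), (36, [340, 193, 12, 23, 82], [344.5, 205.6]), (37, [312, 194, 9, 6, 30], [315.4, 196.7]), (45, [465, 216, 10, 10, 58], [469.7, 221.1]), (48, [407, 218, 10, 11, 53], [411.6, 223.2]), (50, [326, 221, 6, 7, 28], [328.6, 224.1]), (65, [463, 245, 11, 11, 40], [467.7, 251.0]), (67, [464, 261, 10, 9, 31], [467.9, 265.2]), (71, [359, 366, 13, 7, 49], [365.1, 368.6]), (78, [376, 379, 8, 8, 43], [379.9, 382.8]), (84, [378, 387, 35, 13, 272], [395.4, 393.9])]
0.15 [[-9.30577574e-01  3.66094030e-01 -7.35358754e-04]
 [ 3.66094670e-01  9.30576922e-01 -1.13361925e-03]
 [ 2.69296647e-04 -1.32413157e-03 -9.99999087e-01]] [-0.73650313 -0.17275681 -0.61479774]
```

View pics/top0.png

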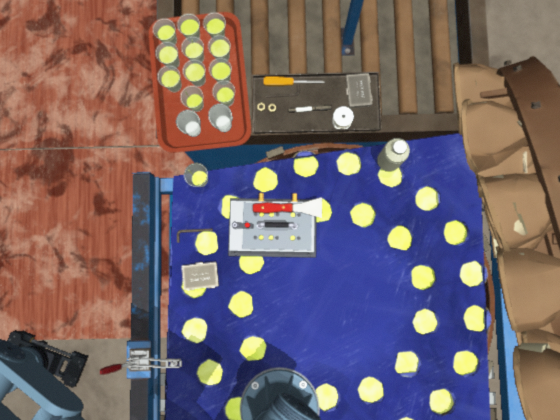

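View pics/scene0.png

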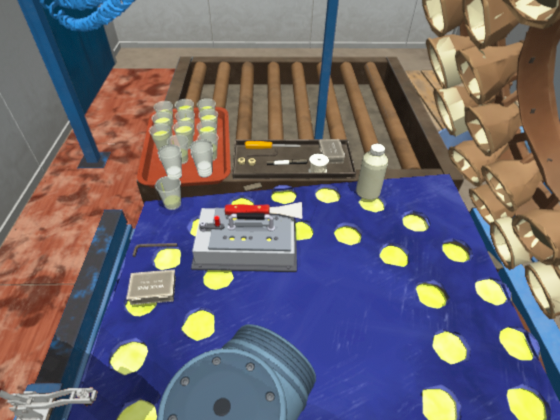

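Top view: the mould is around (272,228), the scraper handle around (271,207) with its blade to the right around (310,208), and the red knob around (236,226). I'll enlarge both views side by side.

```bash
python3 - <<'E'
from h import *
a=cv2.imread("pics/top0.png")[185:265,215:335]; b=cv2.imread("pics/scene0.png")[190:275,185:310]
r=lambda i:cv2.resize(i,(780,int(780*i.shape[0]/i.shape[1])),interpolation=cv2.INTER_CUBIC)
c=np.vstack([cv2.resize(r(a),(440,293)),cv2.resize(r(b),(440,299))]); 
w=cv2.imread("pics/wrist0.png"); c=np.hstack([c,cv2.resize(w,(360,270)) if 0 else np.vstack([cv2.resize(w,(360,270)),np.zeros((322,360,3),np.uint8)])])
cv2.imwrite("pics/c1.png",c)
kt,ks=K("top"),K("scene")
print("handle red top",onz(kt,271.5,207.4,.085)); print("scene",onz(ks,246.4,208.8,.085))
print(tri([ray(kt,271.5,207.4),ray(ks,246.4,208.8)]))
print("mould centre",onz(kt,272,228,.066), onz(kt,280,225,.108))
E
```

```text
handle red top [0.57958657 0.00850924 0.085     ]
scene [0.57644369 0.00622315 0.085     ]
(array([0.58008087, 0.00756693, 0.0813205 ]), [np.float64(0.001066130093840371), np.float64(0.0010661300938403827)])
mould centre [0.52151411 0.00886047 0.066     ] [ 0.52611376 -0.01532358  0.108     ]
```

View pics/c1.png

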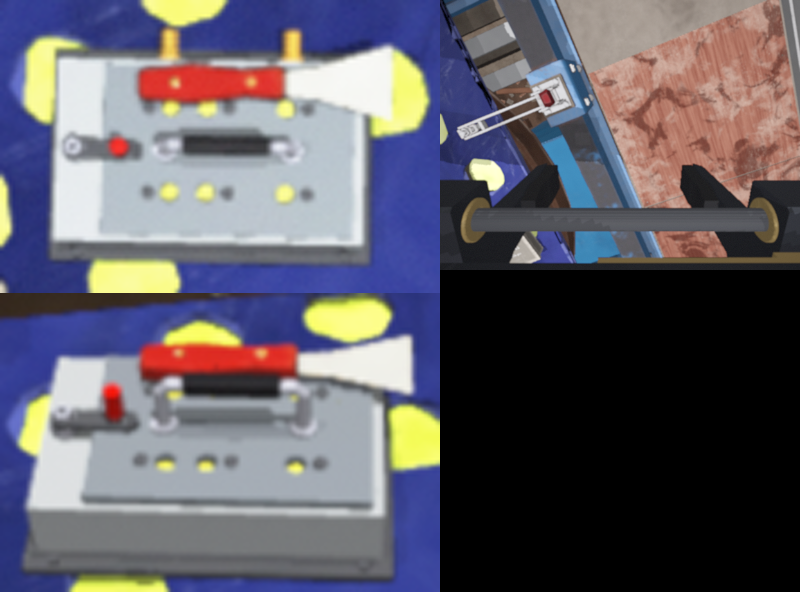

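The manual's scale: turns go in shares of 120 degrees. Converting my numbers, 68.5 degrees / 120 = 0.5708.

Request:
move_arm([
  [-0.03, -0.026, -0.02, 0.0475, 0.088],
  [-0.06, -0.052, -0.04, 0.095, 0.088],
  [-0.09, -0.078, -0.06, 0.1425, 0.088],
  [-0.12, -0.104, -0.08, 0.19, 0.088],
  [-0.15, -0.13, -0.08, 0.2375, 0.088],
  [-0.18, -0.156, -0.08, 0.285, 0.088],
  [-0.21, -0.183, -0.08, 0.3325, 0.088],
  [-0.24, -0.209, -0.08, 0.38, 0.088],
  [-0.27, -0.235, -0.08, 0.4275, 0.088],
  [-0.3, -0.261, -0.08, 0.475, 0.088],
  [-0.33, -0.287, -0.08, 0.5225, 0.088],
  [-0.36, -0.313, -0.08, 0.5708, 0.088],
])

```text
t: 1.15
position: [0.4312, 0.1101, 0.3187]
tool_rot: [[0.005, 1.0, 0.0], [1.0, -0.005, 0.0], [0.0, 0.0, -1.0]]
force: [0.2, 1.4, 0.2]
finger_gap: 0.995
grasp_force: 0.0
```

Request:
move_arm([
  [-0.03, 0.02, 0, 0, 0.088],
  [-0.06, 0.04, 0, 0, 0.088],
  [-0.09, 0.06, 0, 0, 0.088],
  [-0.12, 0.08, 0, 0, 0.088],
  [-0.14, 0.1, 0, 0, 0.088],
  [-0.14, 0.1, 0, 0, 0.088],
  [-0.14, 0.1, 0, 0, 0.088],
])

```text
t: 1.73
position: [0.531, -0.0289, 0.3178]
tool_rot: [[0.002, 1.0, -0.002], [1.0, -0.002, 0.001], [0.001, -0.002, -1.0]]
force: [-0.4, -0.6, -0.2]
finger_gap: 0.998
grasp_force: 0.0
```

```bash
python3 - <<'E'
from h import *
k,im=snap("wrist","w1.png"); np.save("k1.npy",np.array([*k[:3],*k[3].ravel()])); print([x for x in red(im)[1] if x[1][4]>80]); print(arm.state()["position"])
E
```

```text
[(1, [488, 0, 72, 86, 4562], [520.6, 47.7]), (2, [273, 65, 14, 16, 182], [279.6, 72.1]), (3, [312, 90, 29, 107, 2343], [325.6, 140.2])]
[ 0.53054508 -0.02788194  0.31800621]
```

Request:
move_arm([
  [-0.03, 0, 0, 0, 0.088],
  [-0.06, 0, 0, 0, 0.088],
  [-0.08, 0, 0, 0, 0.088],
  [-0.08, 0, 0, 0, 0.088],
  [-0.08, 0, 0, 0, 0.088],
])

```text
t: 2.2
position: [0.5305, -0.1071, 0.3188]
tool_rot: [[-0.0, 1.0, -0.0], [1.0, 0.0, 0.001], [0.001, -0.0, -1.0]]
force: [1.3, 0.3, -0.4]
finger_gap: 0.997
grasp_force: 0.0
```

```bash
python3 - <<'E'
from h import *
k,im=snap("wrist","w2.png"); np.save("k2.npy",np.array([*k[:3],*k[3].ravel()])); print([x for x in red(im)[1] if x[1][4]>80]); print(arm.state()["position"])
a=cv2.imread("pics/w1.png");b=cv2.imread("pics/w2.png");cv2.imwrite("pics/w12.png",np.vstack([a[:300],b[:300]]))
E
```

```text
[(1, [504, 0, 56, 18, 826], [534.9, 7.5]), (2, [314, 5, 31, 121, 2851], [328.6, 62.7])]
[ 0.53057641 -0.10653704  0.3188435 ]
```

View pics/w12.png

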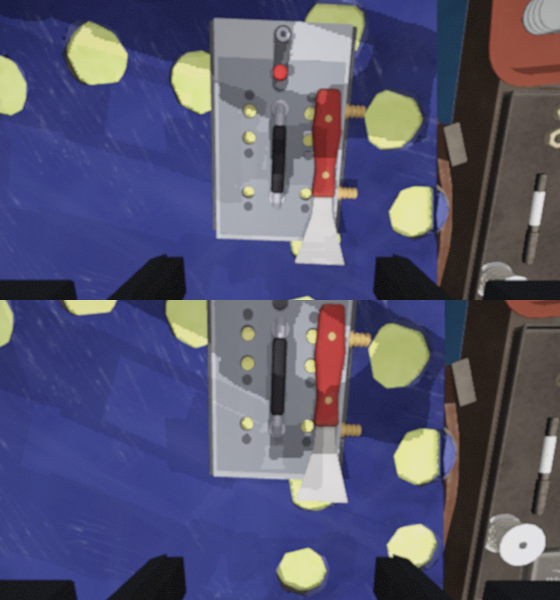

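Both wrist views are clear. In w1 the pivot is at (283,34), the knob at (280,72), the black grip runs about (279,127) to (277,191), and the red handle spans rows 90–197. In w2 everything sits about 78 px higher.

```bash
python3 - <<'E'
from h import *
ks=[];
G=[];H=[]
for i in(1,2):
    a=np.load(f"k{i}.npy");k=(*a[:3],a[3:].reshape(4,4));ks.append(k)
    im=cv2.imread(f"pics/w{i}.png"); m=(im.max(2)<50).astype(np.uint8); m[240:]=0; m[:,:255]=0;m[:,305:]=0
    n,l,s,c=cv2.connectedComponentsWithStats(m); j=1+np.argmax(s[1:,4]); pts=np.argwhere(l==j)[:,::-1].astype(np.float32)
    G.append(cv2.minAreaRect(pts)); print("grip",s[j],c[j],G[-1])
    l,L=red(im[:,:,::-1].copy()); r=[x for x in L if 300<x[2][0]<350][0]
    pts=np.argwhere(l==r[0])[:,::-1].astype(np.float32); H.append(cv2.minAreaRect(pts)); print("scr",r,H[-1])
g=tri([ray(k,*q[0]) for k,q in zip(ks,G)]);print("grip",g)
s=tri([ray(k,*q[0]) for k,q in zip(ks,H)]);print("handle",s)
# red ends, per-view lines
for k,q in zip(ks,G):
    b=cv2.boxPoints(q); b=b[np.argsort(b[:,1])]; A=onz(k,*b[:2].mean(0),.112);B=onz(k,*b[2:].mean(0),.112);print("grip ends",A,B,"yaw",np.arctan2((A-B)[0]*-1,(A-B)[1]))
for k,q in zip(ks,H):
    b=cv2.boxPoints(q); b=b[np.argsort(b[:,1])]; A=onz(k,*b[:2].mean(0),.085);B=onz(k,*b[2:].mean(0),.085);print("scr ends",A,B,"yaw",np.arctan2((A-B)[0]*-1,(A-B)[1]))
print("knob w1",onz(ks[0],279.6,72.1,.103)," w/top",tri([ray(ks[0],279.6,72.1),ray(K("top"),235.5,226)]))
print("pivot",onz(ks[0],283,34,.08))
print("sheet free? mould ends", onz(ks[0],213,18,.058),onz(ks[0],355,25,.058),onz(ks[0],218,238,.058),onz(ks[0],340,240,.058))
print("fin",onz(ks[1],330,200,.078))
E
```

```text
grip [272 126  14  66 627] [278.6523126  152.46251994] ((278.0216979980469, 158.3936309814453), (12.277885437011719, 65.1727294921875), 2.045408248901367)
scr (3, [312, 90, 29, 107, 2343], [325.6, 140.2]) ((326.2787780761719, 142.88121032714844), (27.104480743408203, 106.07974243164062), 0.8814040422439575)
grip [271  39  15  76 559] [278.06976744  89.46332737] ((278.1663513183594, 76.5069351196289), (12.614054679870605, 75.35128784179688), 2.385944128036499)
scr (2, [314, 5, 31, 121, 2851], [328.6, 62.7]) ((329.3044738769531, 64.98992919921875), (29.04043197631836, 120.30622100830078), 0.8303154110908508)
grip (array([ 0.52920961, -0.00412406,  0.10887313]), [np.float64(5.648360282131008e-05), np.float64(5.648360282110458e-05)])
handle (array([0.58129215, 0.00899672, 0.08305252]), [np.float64(6.01438252181518e-05), np.float64(6.0143825217971407e-05)])
grip ends [0.53049206 0.02835814 0.112     ] [ 0.52801    -0.03750857  0.112     ] yaw -0.037665375895330595
grip ends [0.53061126 0.02814501 0.112     ] [ 0.52762931 -0.03885027  0.112     ] yaw -0.04448043769712052
scr ends [0.57988793 0.06309205 0.085     ] [ 0.58241521 -0.0496029   0.085     ] yaw 0.022422110291658595
scr ends [0.57952511 0.06284051 0.085     ] [ 0.58255854 -0.05050506  0.085     ] yaw 0.026756340594400234
knob w1 [0.53091992 0.07854358 0.103     ]  w/top (array([0.52850956, 0.09436585, 0.1076494 ]), [np.float64(0.016361373562286775), np.float64(0.01636137356228681)])
pivot [0.53431993 0.11621775 0.08      ]
sheet free? mould ends [0.46115466 0.13554474 0.058     ] [0.6101966  0.12875044 0.058     ] [ 0.45369625 -0.1105427   0.058     ] [ 0.606376   -0.11322106  0.058     ]
fin [ 0.58882253 -0.13466208  0.078     ]
```

Converted, -1.4 degrees / 120 = -0.0117.

Request:
move_arm([
  [0.03, 0.02, 0.02, -0.0117, 0.042],
  [0.06, 0.04, 0.04, -0.0117, 0.042],
  [0.085, 0.052, 0.06, -0.0117, 0.042],
  [0.096, 0.052, 0.09, -0.0117, 0.042],
  [0.096, 0.052, 0.12, -0.0117, 0.042],
  [0.096, 0.052, 0.15, -0.0117, 0.042],
  [0.096, 0.052, 0.165, -0.0117, 0.042],
  [0.096, 0.052, 0.17, -0.0117, 0.042],
  [0.096, 0.052, 0.17, -0.0117, 0.042],
])

```text
t: 3.0
position: [0.5818, -0.01, 0.1475]
tool_rot: [[-0.027, 1.0, -0.003], [1.0, 0.027, 0.001], [0.001, -0.003, -1.0]]
force: [-0.1, -0.8, 1.4]
finger_gap: 0.477
grasp_force: 0.0
```

```bash
python3 - <<'E'
from h import *
k,im=snap("wrist","w3.png"); s=arm.state();print(s["position"],s["finger_gap"],s["tool_rot"])
E
```

```text
[ 0.58289765 -0.0106509   0.14913773] 0.47766593067061963 [[-2.63524106e-02  9.99652713e-01 -6.20009832e-05]
 [ 9.99652681e-01  2.63524258e-02  2.59583740e-04]
 [ 2.61127466e-04 -5.51387918e-05 -9.99999964e-01]]
```

View pics/w3.png

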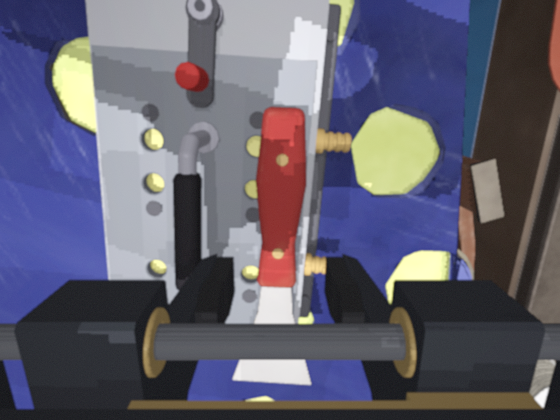

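The fingers straddle the red handle: handle at columns 258–305, fingertips at about 225 and 335, and the black grip is clear on the left. I'll descend and close.

Request:
move_arm([
  [0, 0, 0.025, 0, 0.042],
  [0, 0, 0.05, 0, 0.042],
  [0, 0, 0.068, 0, 0.042],
  [0, 0, 0.079, 0, 0.042],
  [0, 0, 0.079, 0, 0.042],
  [0, 0, 0.079, 0, 0.042],
  [0, 0, 0.079, 0, 0.02],
  [0, 0, 0.079, 0, 0.02],
  [0, 0, 0.079, 0, 0.02],
  [0, 0, 0.079, 0, 0.02],
])

```text
t: 3.88
position: [0.5841, -0.0121, 0.0715]
tool_rot: [[-0.025, 1.0, 0.003], [1.0, 0.025, -0.001], [-0.001, 0.003, -1.0]]
force: [-1.5, 0.4, 5.6]
finger_gap: 0.325
grasp_force: 29.9
```

Request:
move_arm([
  [0, 0, -0.01, 0, 0.02],
  [0, 0, -0.025, 0, 0.02],
  [0, 0, -0.045, 0, 0.02],
  [0, 0, -0.065, 0, 0.02],
  [-0.02, 0, -0.08, 0, 0.02],
  [-0.045, -0.005, -0.08, 0, 0.02],
  [-0.07, -0.015, -0.08, 0, 0.02],
  [-0.1, -0.025, -0.08, 0, 0.02],
  [-0.13, -0.035, -0.08, 0, 0.02],
  [-0.16, -0.045, -0.08, 0, 0.02],
  [-0.19, -0.055, -0.08, 0, 0.02],
  [-0.21, -0.065, -0.08, 0, 0.02],
])

```text
t: 4.88
position: [0.5228, -0.2262, 0.1508]
tool_rot: [[-0.024, 1.0, 0.001], [1.0, 0.024, -0.002], [-0.002, 0.001, -1.0]]
force: [0.4, -0.7, -0.8]
finger_gap: 0.327
grasp_force: 29.9
```

Request:
move_arm([
  [-0.03, -0.005, 0, 0, 0.02],
  [-0.055, -0.01, 0, 0, 0.02],
  [-0.075, -0.015, 0, 0, 0.02],
  [-0.085, -0.015, 0.01, 0, 0.02],
  [-0.085, -0.015, 0.03, 0, 0.02],
  [-0.085, -0.015, 0.05, 0, 0.02],
  [-0.085, -0.015, 0.07, 0, 0.02],
  [-0.085, -0.015, 0.09, 0, 0.02],
  [-0.085, -0.015, 0.105, 0, 0.02],
  [-0.085, -0.015, 0.105, 0, 0.02],
  [-0.085, -0.015, 0.105, 0, 0.02],
])

```text
t: 5.8
position: [0.5099, -0.3077, 0.0438]
tool_rot: [[-0.025, 1.0, -0.002], [1.0, 0.025, 0.002], [0.002, -0.002, -1.0]]
force: [0.0, -0.3, -0.3]
finger_gap: 0.332
grasp_force: 29.9
```

```bash
python3 - <<'E'
from h import *
k,im=snap("wrist","w4.png"); k,b=snap("scene","s4.png"); s=arm.state();print(s["position"],s["finger_gap"],s["force"],s["grasp_force"])
a=cv2.imread("pics/w4.png");b=cv2.imread("pics/s4.png");cv2.imwrite("pics/c4.png",np.hstack([cv2.resize(a,(400,300)),cv2.resize(b,(400,300))]))
E
```

```text
[ 0.51110831 -0.30898272  0.04575884] 0.3285661176058334 [ 0.94117849 -0.73630284 -1.32084234] 29.896942395425867
```

View pics/c4.png

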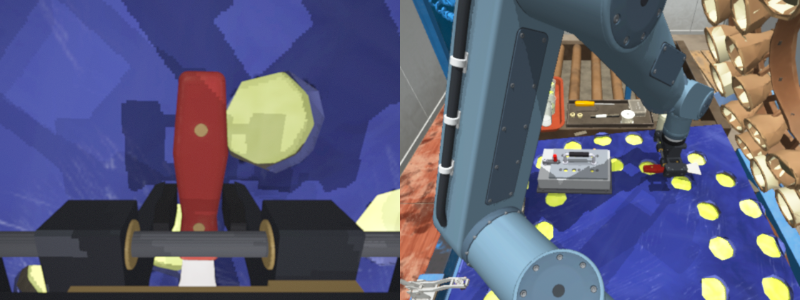

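The scraper is held level and in line with the fingers, over free sheet and well right of the mould. Its underside is about 4 cm up.

Request:
move_arm([
  [0, 0, 0.015, 0, 0.02],
  [0, 0, 0.027, 0, 0.02],
  [0, 0, 0.033, 0, 0.02],
  [0, 0, 0.036, 0, 0.02],
  [0, 0, 0.036, 0, 0.02],
  [0, 0, 0.036, 0, 0.02],
])

```text
t: 6.4
position: [0.5104, -0.3089, 0.0089]
tool_rot: [[-0.025, 1.0, 0.0], [1.0, 0.025, -0.0], [-0.0, 0.0, -1.0]]
force: [0.0, -0.6, -0.6]
finger_gap: 0.331
grasp_force: 29.9
```

Request:
move_arm([
  [0, 0, 0.001, 0, 0.02],
  [0, 0, 0.002, 0, 0.02],
  [0, 0, 0.003, 0, 0.02],
  [0, 0, 0.003, 0, 0.02],
])

```text
t: 6.73
position: [0.5103, -0.3088, 0.0057]
tool_rot: [[-0.025, 1.0, 0.0], [1.0, 0.025, -0.0], [-0.0, 0.0, -1.0]]
force: [0.4, 0.2, -1.0]
finger_gap: 0.328
grasp_force: 29.9
```

Request:
move_arm([
  [0, 0, 0.001, 0, 0.02],
  [0, 0, 0.0015, 0, 0.02],
  [0, 0, 0.0015, 0, 0.02],
])

```text
t: 6.98
position: [0.5105, -0.3089, 0.0055]
tool_rot: [[-0.025, 1.0, -0.0], [1.0, 0.025, -0.0], [-0.0, -0.0, -1.0]]
force: [-4.2, 2.4, 10.0]
finger_gap: 0.323
grasp_force: 29.8
```

Converted, 3.7 degrees / 120 = 0.0308.

Request:
move_arm([
  [0, 0, 0.001, 0, 0.042],
  [0, 0, 0.001, 0, 0.042],
  [0, 0, 0.001, 0, 0.042],
  [0, 0, -0.015, 0, 0.042],
  [0, 0, -0.05, 0, 0.042],
  [0, 0, -0.09, 0, 0.042],
  [0, 0, -0.13, 0, 0.042],
  [0.02, 0.002, -0.165, 0.0308, 0.042],
  [0.05, 0.004, -0.18, 0.0308, 0.042],
  [0.08, 0.006, -0.18, 0.0308, 0.042],
  [0.12, 0.009, -0.18, 0.0308, 0.042],
  [0.16, 0.012, -0.18, 0.0308, 0.042],
])

```text
t: 7.98
position: [0.5184, -0.1477, 0.1848]
tool_rot: [[0.041, 0.999, 0.001], [0.999, -0.041, -0.001], [-0.001, 0.001, -1.0]]
force: [0.8, 0.5, -0.1]
finger_gap: 0.477
grasp_force: 0.0
```

Request:
move_arm([
  [0.03, 0.003, 0, 0, 0.042],
  [0.07, 0.006, 0, 0, 0.042],
  [0.11, 0.009, 0, 0, 0.042],
  [0.15, 0.012, 0, 0, 0.042],
  [0.15, 0.012, 0, 0, 0.042],
  [0.15, 0.012, 0, 0, 0.042],
  [0.15, 0.012, 0, 0, 0.042],
])

```text
t: 8.57
position: [0.5363, 0.0007, 0.1841]
tool_rot: [[0.039, 0.999, -0.0], [0.999, -0.039, -0.0], [-0.0, -0.0, -1.0]]
force: [-0.6, -1.0, -0.7]
finger_gap: 0.478
grasp_force: 0.0
```

```bash
python3 - <<'E'
from h import *
k,im=snap("wrist","w5.png"); s=arm.state();print(s["position"],s["tool_rot"],s["finger_gap"],s["force"])
kb=[x for x in red(im)[1] if x[1][4]>80];print(kb)
a=np.load("k1.npy");k1=(*a[:3],a[3:].reshape(4,4))
for b in kb: print(b[2],tri([ray(k,*b[2]),ray(k1,279.6,72.1)]),onz(k,*b[2],.1))
k,b=snap("scene","s5.png");k,b=snap("top","t5.png")
a=im[:,:,::-1];b=cv2.imread("pics/top0.png")*0+cv2.imread("pics/t5.png");cv2.imwrite("pics/c5.png",np.hstack([cv2.resize(a,(400,300)),cv2.resize(b,(400,300))]))
E
```

```text
[5.36298522e-01 1.46605536e-05 1.84148791e-01] [[ 4.01805085e-02  9.99192434e-01 -7.82386711e-05]
 [ 9.99192355e-01 -4.01805369e-02 -4.03524930e-04]
 [-4.06342729e-04 -6.19616450e-05 -9.99999916e-01]] 0.4783181342546083 [ 0.89605297 -0.57504959 -0.120531  ]
[(1, [257, 90, 21, 23, 383], [266.8, 101.2]), (2, [254, 387, 22, 14, 267], [264.6, 394.1])]
[266.8, 101.2] (array([0.53099888, 0.07922077, 0.09522994]), [np.float64(9.638379327595237e-05), np.float64(9.638379327608916e-05)]) [0.53124917 0.07909728 0.1       ]
[264.6, 394.1] (array([0.53436186, 0.05889661, 0.31321299]), [np.float64(0.003204449534692096), np.float64(0.003204449534692287)]) [ 0.51839547 -0.15031025  0.1       ]
```

View pics/c5.png

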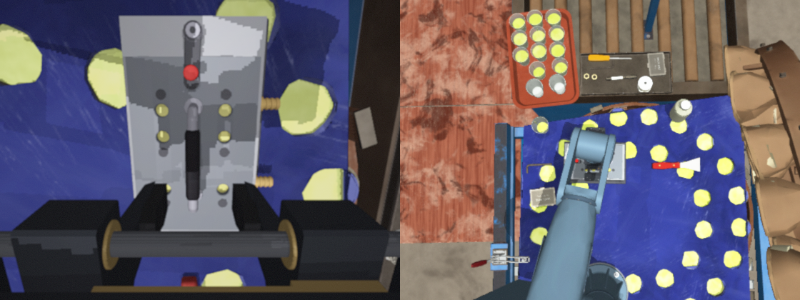

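The scraper lies on the sheet right of the mould (composite ~(675,165)). The knob triangulates to (0.531, 0.079), height 0.095, which agrees with the text. Next I'll grip the knob.

Request:
move_arm([
  [0.035, -0.004, 0, 0, 0.035],
  [0.065, -0.008, 0, 0, 0.035],
  [0.079, -0.0085, 0.02, 0, 0.035],
  [0.079, -0.0085, 0.05, 0, 0.035],
  [0.079, -0.0085, 0.08, 0, 0.035],
  [0.079, -0.0085, 0.095, 0, 0.035],
  [0.079, -0.0085, 0.101, 0, 0.035],
  [0.079, -0.0085, 0.101, 0, 0.035],
  [0.079, -0.0085, 0.101, 0, 0.01],
  [0.079, -0.0085, 0.101, 0, 0.01],
  [0.079, -0.0085, 0.101, 0, 0.01],
  [0.079, -0.0085, 0.101, 0, 0.01],
])

```text
t: 9.72
position: [0.532, 0.0798, 0.0846]
tool_rot: [[0.04, 0.999, 0.003], [0.999, -0.04, -0.0], [-0.0, 0.003, -1.0]]
force: [0.4, -1.7, 3.2]
finger_gap: 0.149
grasp_force: 30.0
```

Request:
move_arm([
  [0.0004, -0.0057, 0, 0, 0.01],
  [0.0017, -0.0112, 0, 0, 0.01],
  [0.0038, -0.0165, 0, 0, 0.01],
  [0.0066, -0.0215, 0, 0, 0.01],
  [0.0102, -0.0259, 0, 0, 0.01],
  [0.0144, -0.0298, 0, 0, 0.01],
  [0.0191, -0.033, 0, 0, 0.01],
  [0.0242, -0.0354, 0, 0, 0.01],
  [0.0297, -0.0371, 0, 0, 0.01],
  [0.0353, -0.0379, 0, 0, 0.01],
  [0.041, -0.038, 0, 0, 0.01],
  [0.041, -0.038, 0, 0, 0.01],
])

```text
t: 10.72
position: [0.4964, 0.1221, 0.0845]
tool_rot: [[0.04, 0.999, 0.005], [0.999, -0.04, -0.002], [-0.001, 0.005, -1.0]]
force: [3.7, -3.8, 0.7]
finger_gap: 0.148
grasp_force: 30.0
```

Request:
move_arm([
  [0, 0, 0, 0, 0.01],
  [0, 0, 0, 0, 0.035],
  [0, 0, 0, 0, 0.035],
  [0, 0, 0, 0, 0.035],
  [0, 0, -0.02, 0, 0.035],
  [0, 0, -0.05, 0, 0.035],
  [0, 0, -0.08, 0, 0.035],
  [-0.03, 0.008, -0.08, 0, 0.035],
  [-0.06, 0.018, -0.08, 0, 0.035],
  [-0.09, 0.028, -0.08, 0, 0.035],
  [-0.115, 0.034, -0.08, 0, 0.035],
  [-0.115, 0.034, -0.08, 0, 0.035],
])

```text
t: 11.72
position: [0.5248, 0.0026, 0.1634]
tool_rot: [[0.043, 0.999, 0.001], [0.999, -0.043, -0.001], [-0.001, 0.001, -1.0]]
force: [-1.0, -0.1, -0.2]
finger_gap: 0.4
grasp_force: 0.0
```

```bash
python3 - <<'E'
from h import *
k,im=snap("wrist","w6.png"); s=arm.state();print(s["t"],s["position"],s["tool_rot"],s["finger_gap"],s["force"])
for b in [x for x in red(im)[1] if x[1][4]>80]: print(b, onz(k,*b[2],.1))
for z in (.108,): print(proj(k,[.5292,-.004,z]))
k,b=snap("top","t6.png"); print(red(b)[1][-12:])
E
```

```text
11.7667 [0.52406757 0.00459812 0.16309943] [[ 4.29358512e-02  9.99077761e-01 -3.73960132e-04]
 [ 9.99077831e-01 -4.29358421e-02  3.22839058e-05]
 [ 1.61978391e-05 -3.75001414e-04 -9.99999930e-01]] 0.3974039424094367 [-0.37215669  0.13830334 -0.39138792]
(1, [206, 20, 29, 32, 666], [220.1, 35.5]) [0.49713348 0.1158378  0.1       ]
[286.8762075  242.75501181]
[(235, [34, 200, 10, 7, 34], [38.4, 203.0]), (239, [37, 207, 9, 18, 54], [40.3, 214.4]), (244, [17, 208, 26, 26, 240], [28.9, 220.2]), (250, [162, 211, 6, 68, 302], [164.3, 247.1]), (275, [353, 227, 38, 10, 298], [371.0, 231.3]), (276, [0, 228, 6, 13, 47], [2.5, 233.8]), (280, [21, 232, 10, 6, 34], [26.1, 234.6]), (284, [28, 244, 7, 13, 47], [31.7, 250.1]), (295, [0, 252, 89, 87, 2226], [40.7, 296.8]), (307, [0, 277, 14, 27, 175], [5.2, 288.4]), (328, [125, 316, 5, 11, 35], [127.5, 321.9]), (362, [100, 364, 21, 10, 115], [109.8, 368.9])]
```

View pics/w6.png

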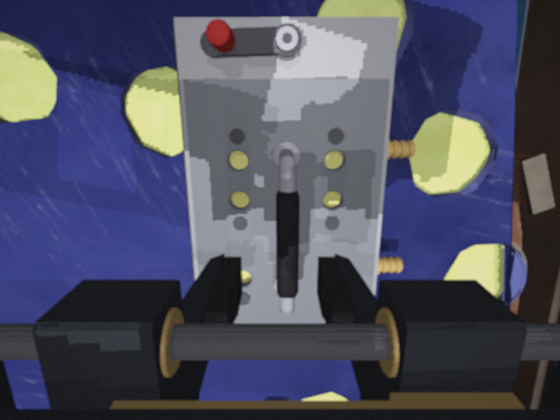

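The keeper now points to -x (knob (220,35), pivot (288,40)), clear of the plate edge at row 78. The black grip is at column 287, matching the predicted (287,243). Next I'll grip the handle.

Request:
move_arm([
  [-0.008, 0.005, 0, 0, 0.035],
  [-0.008, 0.005, 0.02, 0, 0.035],
  [-0.008, 0.005, 0.04, 0, 0.035],
  [-0.008, 0.005, 0.06, 0, 0.035],
  [-0.008, 0.005, 0.074, 0, 0.035],
  [-0.008, 0.005, 0.074, 0, 0.035],
  [-0.008, 0.005, 0.074, 0, 0.035],
  [-0.008, 0.005, 0.074, 0, 0.008],
  [-0.008, 0.005, 0.074, 0, 0.008],
  [-0.008, 0.005, 0.074, 0, 0.008],
  [-0.008, 0.005, 0.074, 0, 0.008],
  [-0.008, 0.005, 0.074, 0, 0.008],
])

```text
t: 12.82
position: [0.5295, -0.0019, 0.0903]
tool_rot: [[0.04, 0.999, 0.002], [0.999, -0.04, -0.0], [-0.0, 0.002, -1.0]]
force: [-0.2, 0.3, 5.0]
finger_gap: 0.15
grasp_force: 30.0
```

Request:
move_arm([
  [0, 0, -0.002, 0, 0.008],
  [0, 0, -0.004, 0, 0.008],
  [0, 0, -0.007, 0, 0.008],
  [0, 0, -0.01, 0, 0.008],
  [0, 0, -0.013, 0, 0.008],
  [0, 0, -0.016, 0, 0.008],
  [0, 0, -0.019, 0, 0.008],
  [0, 0, -0.022, 0, 0.008],
  [0, 0, -0.025, 0, 0.008],
  [0, 0, -0.028, 0, 0.008],
])

```text
t: 13.65
position: [0.5285, -0.0018, 0.1175]
tool_rot: [[0.04, 0.999, -0.0], [0.999, -0.04, 0.0], [0.0, -0.0, -1.0]]
force: [0.4, 0.5, -6.1]
finger_gap: 0.155
grasp_force: 30.0
```

Force −6 N, so the plate's weight is on the fingers. I'll continue lifting.

Request:
move_arm([
  [0, 0, -0.005, 0, 0.008],
  [0, 0, -0.012, 0, 0.008],
  [0, 0, -0.02, 0, 0.008],
  [0, 0, -0.03, 0, 0.008],
  [0, 0, -0.04, 0, 0.008],
  [0, 0, -0.05, 0, 0.008],
  [0, 0, -0.06, 0, 0.008],
  [0, 0, -0.07, 0, 0.008],
  [0, 0, -0.08, 0, 0.008],
  [0, 0, -0.088, 0, 0.008],
  [0, 0, -0.093, 0, 0.008],
  [0, 0, -0.095, 0, 0.008],
])

```text
t: 14.65
position: [0.5291, -0.0019, 0.2134]
tool_rot: [[0.04, 0.999, 0.001], [0.999, -0.04, -0.0], [-0.0, 0.001, -1.0]]
force: [0.1, -0.7, -5.4]
finger_gap: 0.153
grasp_force: 30.0
```

Request:
move_arm([
  [0, 0, 0, 0, 0.008],
  [0, 0, 0, 0, 0.008],
  [0, 0, 0, 0, 0.008],
  [0, 0, 0, 0, 0.008],
  [0, 0, 0, 0, 0.008],
  [0, 0, 0, 0, 0.008],
])

```text
t: 15.15
position: [0.5285, -0.0018, 0.2119]
tool_rot: [[0.04, 0.999, -0.001], [0.999, -0.04, 0.0], [0.0, -0.001, -1.0]]
force: [-0.4, -0.3, -5.3]
finger_gap: 0.154
grasp_force: 30.0
```

```bash
python3 - <<'E'
from h import *
k,im=snap("wrist","w7.png"); k,b=snap("scene","s7.png"); k,t=snap("top","t7.png"); s=arm.state();print(s["t"],s["position"],s["finger_gap"],s["force"],s["grasp_force"],s["wrist_torque"])
print([x for x in red(t)[1] if 340<x[2][0]<400])
a=cv2.resize(im,(400,300));c=cv2.resize(b[120:300,140:380],(400,300));d=cv2.resize(t[130:310,150:430],(400,257))
o=np.zeros((560,800,3),np.uint8);o[:300,:400]=a;o[:300,400:]=c;o[300:557,:400]=d;cv2.imwrite("pics/c7.png",o[:,:,::-1])
E
```

```text
15.3 [ 0.52865317 -0.00184909  0.21212228] 0.15458175795637247 [ 0.66998338  0.11863635 -4.8875725 ] 29.99915812164545 [-0.05315884  0.06965816 -0.02699387]
[(255, [353, 227, 38, 10, 297], [371.0, 231.3])]
```

View pics/c7.png

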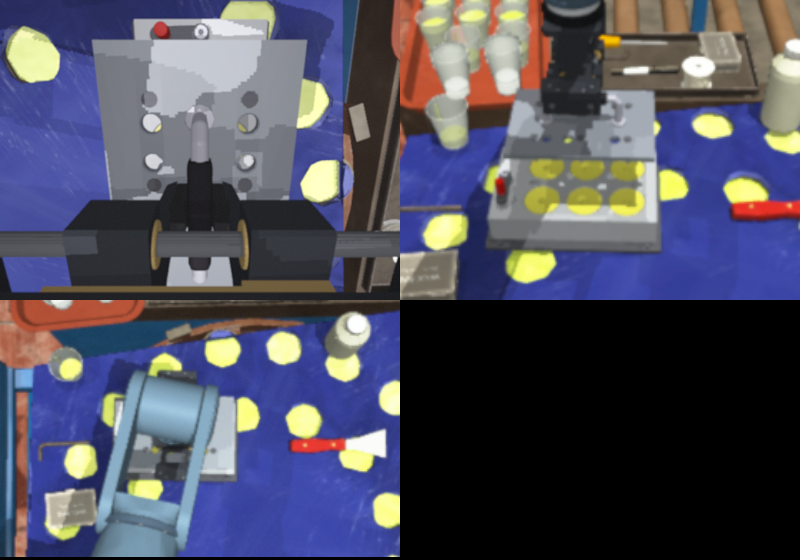

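The plate hangs level over the mould, lifted 122 mm. The keeper is off to -x, the scraper is flat on the sheet, and the other things haven't been disturbed.

```bash
python3 -c "
from rig import arm
print(arm.hand_in())"
```

```text
the job is handed in; nothing more can be done
None
```

I handed the job in at about 15 s, with no verdict shown: the plate was held level and still, its dowel tips about 8 cm above the mould, the scraper lay flat on the sheet clear of the mould, and the keeper was swung to about 1.5 rad.

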